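# Pile the tins under the padlock

## Robot

A 6-joint arm with a two-finger parallel gripper is mounted at the origin on the work surface. World frame = base frame: x ahead of the robot, y to its left, z up, the work surface at z = 0. Lengths are in mm, angles in rad, forces in N, time in s.
With the tool pointing down it reaches from about 275 to 750 mm from the base axis. Payload 10.2 kg.
Tool frame: the origin (TCP) lies midway between the tips of the shut fingers; the grasp point (between the pads) lies 19 mm behind it; z points along the fingers, y is the line along which they close (so a half turn about z gives the same grasp; the last joint's range is limited). The gripper opens to 85 mm and grips with 20 to 120 N. Pads are 22 mm wide; open, the fingers measure 114 mm over their backs; the gripper's body (76 mm by 85 mm) begins 54 mm behind the grasp point. The pads swing forward as they close: fully open they stand 13 mm farther back than shut.
Start: joints at [0.933, 0.313, 1.498, -0, 1.331, -0.223], TCP at [211.592, 480.479, 231.294] pointing down, gripper open.
Joint ranges: [-2.94, 2.94], [-0.97, 2.17], [0.19, 2.56], [-1.23, 4.37], [0.02, 3.11], [-2.88, 2.88]. Speed limits (rad/s): [2.39, 2.39, 3.01, 3.14, 3.14, 3.14].

## Interface

Orientations are given as a unit quaternion [w, x, y, z].
In Python, from rig import ctrl, capture, camera_info gives the robot as it stands.
- The arm moves only by the tool apply_moves, never from a script. Its argument "targets" is a list of rows, each a list of 3 entries, a list of its own where there are three numbers: the finger opening in mm, from 0 to 85.4, then the shift along the world's x, y, z in mm, then the turn, a rotation vector about the world's x, y, z in degrees. In form: [[grip, [dx, dy, dz], [rx, ry, rz]], ...]. A call has 1 to 20 rows; each row is the pose to reach, as a shift and turn from the pose commanded when the call began; what a row does not reach only later rows make up. A row lasts 1/10 s, in which the tool goes at most 50 mm and 8.59 degrees, less where a joint would pass 70% of its speed; a pose out of reach is approached as far as the arm can. A call with a gripper value outside its range is refused whole. The fingers move at their own pace and stop on an object; "squeeze" is the grip in N (left out, the last holds). Time passes only in rows, so rows that repeat a pose let the fingers close. It gives the time, the measured TCP pose, the force, the opening and the grip force at its end, in the units of the state.
- ctrl.sense(): the state, without advancing time (a new reading comes with each control period).
- capture(name): name is "side" or "top" or "wrist"; returns (picture, depth): 400x640x3 uint8, blue, green, red; 400x640 float32, mm along the optical axis (not along the pixel's ray), 0 where there is no reading.
- camera_info(name): a dict with "vfov" (degrees; the focal length in pixels is half the picture's height over the tangent of half this angle, whatever the lens; pixels are square), "cx", "cy" (the principal point, pixels), "extrinsics" (4x4, takes a point from camera to world coordinates). Camera axes: x right, y down, z forward; pixel columns grow to the right and rows downward; lengths in mm; the calibration is good to about 2 mm. The wrist camera is an equidistant fisheye: a pixel r from the principal point sees the ray r / f radians off the axis. A picture is of the moment at which its call begins: read the wrist's pose just before it. camera_info takes no time and is no camera call; for the wrist camera it gives the pose at the moment of the call.
- ctrl.finish_job(): hands the job in; it is judged then, once.
The state is a dict: "time_s": time; "joints": joint angles; "dq": joint speeds; "tau": joint torques, N m; "eef_pos": TCP position; "ee_rot": TCP orientation; "force": force on the tool from outside, world axes, zero at the start; "wrist_torque": the same for the moment, N m; "grip_width": opening from 0.0 (shut) to 1.0 (fully open); "grip_force": force on a finger pad.
Only numpy, scipy, OpenCV 4.12 (cv2) and the standard library are available. Lean on these libraries where they do the work, as an engineer would, in place of code of your own. Each camera call takes 0.05 s, during which the arm holds its last target. There are 200 camera calls.

## Task

Take the padlock off its rubber mat and lay it aside on the bare shelf, then stack all the flat tins that are there into one neat pile in the middle of that mat, in line with it: the larger tins at the bottom, the smaller ones on top, lids up, each squarely centred on the one below. Finally lay the padlock flat with its body on the middle of the top tin to weigh the pile down; leave the cup on its own mat and the hair brush and the cream jar where they are.

Things in the scene. Friction and masses are not known exactly. Their poses are not given: they have to be found in the camera images.
- large_tin0: larger flat closed metal tin 96 x 64 x 16 mm, about 90 g, lid up; origin at the centre of its underside, x along the 96 mm side, y along the 64 mm side, z up out of the lid. Two or three of the three are present
- large_tin1: larger flat closed metal tin 96 x 64 x 16 mm, about 90 g, lid up; origin at the centre of its underside, x along the 96 mm side, y along the 64 mm side, z up out of the lid. Two or three of the three are present
- large_tin2: larger flat closed metal tin 96 x 64 x 16 mm, about 90 g, lid up; origin at the centre of its underside, x along the 96 mm side, y along the 64 mm side, z up out of the lid. Two or three of the three are present
- small_tin0: smaller flat closed metal tin 76 x 48 x 16 mm, about 60 g, lid up; origin at the centre of its underside, x along the 76 mm side, y along the 48 mm side, z up out of the lid. Two or three of the three are present
- small_tin1: smaller flat closed metal tin 76 x 48 x 16 mm, about 60 g, lid up; origin at the centre of its underside, x along the 76 mm side, y along the 48 mm side, z up out of the lid. Two or three of the three are present
- small_tin2: smaller flat closed metal tin 76 x 48 x 16 mm, about 60 g, lid up; origin at the centre of its underside, x along the 76 mm side, y along the 48 mm side, z up out of the lid. Two or three of the three are present
- padlock: steel padlock lying flat, about 0.2 kg: solid body 48 x 44 x 22 mm, origin at the centre of the body's underside, x towards the shackle (an 8 mm thick bar, 36 mm wide over all, reaching to x = +54 mm), y across the 44 mm width, z up. At the start it lies on one of the two black rubber mats
- mat_a: one of two alike black rubber mats, fixed to the shelf, 120 x 90 x 4 mm; origin at the centre of its underside, x along the 120 mm side, z up; one carries the cup, the other the padlock
- mat_b: one of two alike black rubber mats, fixed to the shelf, 120 x 90 x 4 mm; origin at the centre of its underside, x along the 120 mm side, z up; one carries the cup, the other the padlock
- cup: teal ceramic cup, rim 76 mm across, 80 mm high, standing on one of the black rubber mats; origin at the centre of its underside; stays where it is
- brush: wooden hair brush about 190 mm long lying bristles down, 28 mm high, to the right; origin under it, 85 mm from the handle end and 110 mm from the head end, x towards the head; stays
- jar: low white cream jar, 46 mm across, 35 mm high; origin at the centre of its underside; stays
Not all that is in view belongs to the job. Leave any brown or orange look-alike of the large_tin0 alone. What is shaped like the padlock but brown is not meant.

How it is judged (in metres and radians):
On the way, in this order (a step that is already met when the one before it is completed fails the run):
1. the padlock has been taken off its mat and is clear of both mats (horizontal distance between padlock and mat_a above 0.085 m and horizontal distance between padlock and mat_b above 0.085 m), for 0.2 s.
2. all the larger tins are squarely piled in the middle of the mat the padlock was on (((horizontal distance between cup and mat_b below 0.06 m and horizontal distance between each of large_tin0, large_tin1, large_tin2 and mat_a below 0.022 m and angle between the x axis of each of large_tin0, large_tin1, large_tin2 and the x axis of mat_a, either way round below 0.2 rad) or (horizontal distance between cup and mat_a below 0.06 m and horizontal distance between each of large_tin0, large_tin1, large_tin2 and mat_b below 0.022 m and angle between the x axis of each of large_tin0, large_tin1, large_tin2 and the x axis of mat_b, either way round below 0.2 rad)) and angle between each of large_tin0, large_tin1, large_tin2's own z axis and vertical below 0.08 rad and linear speed of each of large_tin0, large_tin1, large_tin2 below 0.03 m/s and horizontal distance between large_tin0 and large_tin1 below 0.008 m and angle between the x axis of large_tin0 and the x axis of large_tin1, either way round below 0.14 rad and horizontal distance between each of large_tin0, large_tin1 and large_tin2 below 0.008 m and angle between the x axis of each of large_tin0, large_tin1 and the x axis of large_tin2, either way round below 0.14 rad), for 0.3 s.
3. all the smaller tins are squarely piled on top of them (((horizontal distance between cup and mat_b below 0.06 m and horizontal distance between each of large_tin0, large_tin1, large_tin2, small_tin0, small_tin1, small_tin2 and mat_a below 0.022 m and angle between the x axis of each of large_tin0, large_tin1, large_tin2, small_tin0, small_tin1, small_tin2 and the x axis of mat_a, either way round below 0.2 rad) or (horizontal distance between cup and mat_a below 0.06 m and horizontal distance between each of large_tin0, large_tin1, large_tin2, small_tin0, small_tin1, small_tin2 and mat_b below 0.022 m and angle between the x axis of each of large_tin0, large_tin1, large_tin2, small_tin0, small_tin1, small_tin2 and the x axis of mat_b, either way round below 0.2 rad)) and angle between each of large_tin0, large_tin1, large_tin2, small_tin0, small_tin1, small_tin2's own z axis and vertical below 0.08 rad and linear speed of each of large_tin0, large_tin1, large_tin2, small_tin0, small_tin1, small_tin2 below 0.03 m/s and horizontal distance between large_tin0 and large_tin1 below 0.008 m and angle between the x axis of large_tin0 and the x axis of large_tin1, either way round below 0.14 rad and horizontal distance between each of large_tin0, large_tin1 and large_tin2 below 0.008 m and angle between the x axis of each of large_tin0, large_tin1 and the x axis of large_tin2, either way round below 0.14 rad and horizontal distance between each of large_tin0, large_tin1, large_tin2 and small_tin0 below 0.008 m and angle between the x axis of each of large_tin0, large_tin1, large_tin2 and the x axis of small_tin0, either way round below 0.14 rad and z of each of small_tin0, small_tin1, small_tin2 in the frame of large_tin0 above 0.012 m and horizontal distance between each of large_tin0, large_tin1, large_tin2, small_tin0 and small_tin1 below 0.008 m and angle between the x axis of each of large_tin0, large_tin1, large_tin2, small_tin0 and the x axis of small_tin1, either way round below 0.14 rad and horizontal distance between each of large_tin0, large_tin1, large_tin2, small_tin0, small_tin1 and small_tin2 below 0.008 m and angle between the x axis of each of large_tin0, large_tin1, large_tin2, small_tin0, small_tin1 and the x axis of small_tin2, either way round below 0.14 rad and z of each of small_tin0, small_tin1, small_tin2 in the frame of large_tin1 above 0.012 m and z of each of small_tin0, small_tin1, small_tin2 in the frame of large_tin2 above 0.012 m), for 0.3 s.
At the end, for the whole second after the job is handed in: One pile on the mat without the cup: tins lid up, flat, at rest, within 22 mm and 0.2 rad of the mat, any two within 8 mm and 0.14 rad, smaller above larger; padlock flat (0.1 rad) on top, its body within 18 mm of the tins' centres (all of step 3 and horizontal distance between padlock and large_tin0 below 0.018 m and horizontal distance between padlock and large_tin1 below 0.018 m and horizontal distance between padlock and large_tin2 below 0.018 m and horizontal distance between padlock and small_tin0 below 0.018 m and horizontal distance between padlock and small_tin1 below 0.018 m and horizontal distance between padlock and small_tin2 below 0.018 m and z of padlock in the frame of large_tin0 above 0.012 m and z of padlock in the frame of large_tin1 above 0.012 m and z of padlock in the frame of large_tin2 above 0.012 m and z of padlock in the frame of small_tin0 above 0.012 m and z of padlock in the frame of small_tin1 above 0.012 m and z of padlock in the frame of small_tin2 above 0.012 m and angle between padlock's own z axis and vertical below 0.1 rad and linear speed of padlock below 0.03 m/s); the robot touches nothing.
It fails at once if the cup is pushed more than 4 cm away or tipped over (distance of cup from where it was at the start of the episode above 0.04 m or angle between cup's own z axis and vertical above 0.5 rad).
It fails at once if the brush is pushed more than 4 cm away or tipped over (distance of brush from where it was at the start of the episode above 0.04 m or angle between brush's own z axis and vertical above 0.5 rad).
It fails at once if the jar is pushed more than 4 cm away or tipped over (distance of jar from where it was at the start of the episode above 0.04 m or angle between jar's own z axis and vertical above 0.5 rad).
Of large_tin0, large_tin1, large_tin2 only 2 to 3 are there at a start; the rules pass over those that are not, and their reading is None.
Of small_tin0, small_tin1, small_tin2 only 2 to 3 are there at a start; the rules pass over those that are not, and their reading is None.
At some moment in a run one of padlock may be knocked a few centimetres aside while the robot is not near it.
It also fails if it takes over 210 s, if anything falls off the work surface, if the arm or the gripper's body presses on something with over 40 N, if the wrist force passes 120 N, or if a joint passes its speed limit or range.

## Working session

There is one attempt and no reset: what is moved stays moved. The work goes in short steps, Python scripts to look and compute and a tool call to move; the robot and the scene stay as the last step left them, time stands still between calls to the robot, and variables do not carry over. Pictures are saved under pics/ and viewed, at most 14 in all, crops included, and the job is handed in when it is done.

Besides the shell and the picture viewer there is one more tool, called after "Emit:" as name(argument=value, ...) on one line, values as JSON. apply_moves: Moves the arm, as the interface text tells. Its arguments: {"type":"object","properties":{"targets":{"type":"array","items":{"type":"array"}},"squeeze":{"type":"number"}},"required":["targets"]}

```bash
ls; mkdir -p pics; python3 - <<'E'
from rig import ctrl,capture,camera_info
import cv2,numpy as np
for n in("top","side"):
    p,d=capture(n);cv2.imwrite(f"pics/{n}0.png",p);np.savez(f"{n}0.npz",p=p,d=d)
    print(n,camera_info(n))
print(ctrl.sense())
E
```

```text
pics
top {'vfov': 48.74385618296559, 'cx': 322.39388082495776, 'cy': 210.06279426561332, 'extrinsics': array([[ 2.01535853e-02, -9.82933515e-01,  1.82853869e-01,
         4.12994488e+02],
       [-9.99788972e-01, -1.90853379e-02,  7.60013475e-03,
         5.64003022e+01],
       [-3.98059928e-03, -1.82968452e-01, -9.83110726e-01,
         1.14649798e+03],
       [ 0.00000000e+00,  0.00000000e+00,  0.00000000e+00,
         1.00000000e+00]])}
side {'vfov': 46.35842398745412, 'cx': 331.55981417686473, 'cy': 197.72104445921636, 'extrinsics': array([[ 9.45614635e-01, -2.37923981e-01,  2.21822318e-01,
         3.20619322e+02],
       [-3.25246947e-01, -7.02525435e-01,  6.32986917e-01,
        -7.39155279e+02],
       [ 5.23305392e-03, -6.70708724e-01, -7.41702381e-01,
         9.67558912e+02],
       [ 0.00000000e+00,  0.00000000e+00,  0.00000000e+00,
         1.00000000e+00]])}
{'time_s': 0.1, 'joints': array([ 9.32575791e-01,  3.13410586e-01,  1.49835537e+00,  1.60203882e-05,
        1.33096621e+00, -2.23402235e-01]), 'dq': array([ 5.89757013e-04, -1.54044400e-03, -2.30940551e-03, -4.91084214e-04,
        1.15149912e-05,  7.37417815e-04]), 'tau': array([ 2.03474039e-03, -4.12898254e+01, -2.60141551e+01, -2.09291593e-04,
        3.06674672e-03,  6.35084007e-05]), 'eef_pos': array([211.46277205, 480.29132439, 230.78599   ]), 'ee_rot': array([-2.45004528e-04,  2.05927105e-01,  9.78567168e-01, -5.14448574e-04]), 'force': array([ 0.34936918,  0.64216399, -0.04940971]), 'wrist_torque': array([-0.03592112,  0.00075197, -0.04457744]), 'grip_force': 0.0, 'grip_width': 0.9960848191526464}
```

View pics/top0.png

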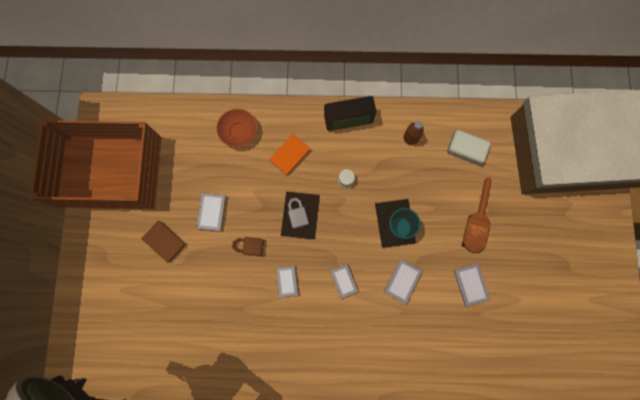

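View pics/side0.png

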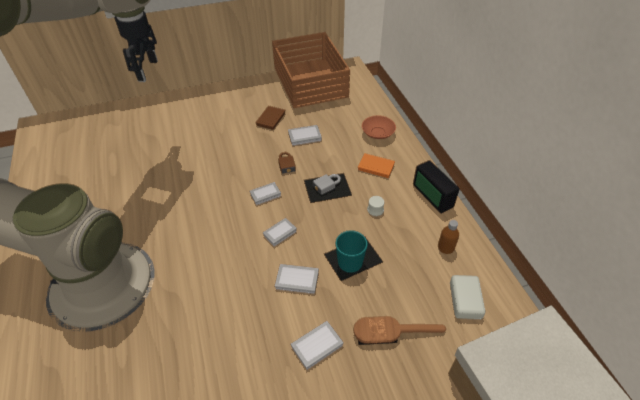

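The top view shows three large tins at (211,212), (403,281) and (472,285), and two small ones at (287,281) and (345,281). The padlock is on the left mat at (299,213), the cup is on the right mat at (396,223), and the brown and orange look-alikes are left out. The side view shows the same layout.

```bash
cat > h.py <<'E'
import cv2,numpy as np
from scipy.spatial.transform import Rotation as R
from rig import ctrl,capture,camera_info
def rays(uv,info,fish=False):
    f=200/np.tan(np.radians(info["vfov"])/2); uv=np.atleast_2d(uv).astype(float)
    a=(uv-[info["cx"],info["cy"]])/f
    if fish:
        r=np.linalg.norm(a,axis=1,keepdims=True)+1e-12
        d=np.hstack([a/r*np.sin(r),np.cos(r)])
    else: d=np.hstack([a,np.ones((len(a),1))])
    E=np.array(info["extrinsics"]); return E[:3,3],d@E[:3,:3].T
def onplane(uv,info,z,fish=False):
    o,d=rays(uv,info,fish); return (o+d*((z-o[2])/d[:,2])[:,None])[:,:2]
def rect(pts):
    (c,(w,h),a)=cv2.minAreaRect(pts.astype(np.float32))
    if w<h:w,h,a=h,w,a+90
    return np.round(c,1),round(w,1),round(h,1),round((a+90)%180-90,1)
def blobs(m,info,z,fish=False,amin=150):
    m=cv2.morphologyEx(m.astype(np.uint8)*255,cv2.MORPH_OPEN,np.ones((3,3)))
    out=[]
    for c in cv2.findContours(m,cv2.RETR_EXTERNAL,cv2.CHAIN_APPROX_NONE)[0]:
        if cv2.contourArea(c)<amin: continue
        px=c[:,0].mean(0); out.append((px.round(),)+rect(onplane(c[:,0],info,z,fish)))
    return out
def grey(p,v=95,s=60):
    q=cv2.cvtColor(p,cv2.COLOR_BGR2HSV); return (q[...,1]<s)&(q[...,2]>v)
def dark(p,v=55): return p.max(2)<v
E
python3 - <<'E'
from h import *
for n in("top","side"):
    p=np.load(n+"0.npz")["p"];i=camera_info(n);
    for nm,m,z in(("grey",grey(p),16),("dark",dark(p),4)):
        print(n,nm)
        for b in blobs(m,i,z):
            if b[1][0]<750 and b[2]<170:print(*b)
E
```

```text
top grey
[287. 281.] [438.5 152.1] 73.3 46.1 8.6
[344. 281.] [442.3   7.7] 73.2 45.6 22.6
[471. 285.] [ 439.7 -314.5] 93.3 63.4 15.9
[403. 281.] [ 445.1 -142.4] 93.0 62.3 -25.7
[298. 216.] [606.2 129.1] 52.5 43.5 15.4
[211. 212.] [613.8 355.9] 93.7 63.1 -4.5
[346. 178.] [712.    4.6] 41.0 37.0 0.8
top dark
[  7. 367.] [216.2 830.6] 49.3 43.9 -81.2
[406. 220.] [ 603.7 -155.6] 70.3 50.4 54.4
[393. 223.] [ 595.4 -125.2] 113.7 85.4 9.3
[300. 215.] [611.4 123.9] 113.2 84.6 -5.0
side grey
[316. 345.] [ 438.2 -316. ] 97.0 67.4 15.9
[297. 278.] [ 442.4 -143.5] 96.1 70.9 -26.6
[280. 232.] [440.7   5.4] 78.6 55.6 22.6
[376. 206.] [709.    8.6] 69.8 40.5 66.8
[265. 193.] [437.1 148.9] 76.7 59.6 7.4
[324. 182.] [606.2 138.1] 50.9 46.9 15.9
[  5. 162.] [-253.3  512.3] 154.3 32.8 -83.6
[304. 135.] [611.7 352.1] 96.0 78.9 -4.4
side dark
[352. 263.] [ 593.5 -124.7] 116.1 86.8 8.7
[327. 190.] [609.8 124.5] 115.3 85.4 -5.3
```

Emit:
apply_moves(targets=[[85,[40,-36,0],[0,0,6]],[85,[75,-68,0],[0,0,12]],[85,[110,-100,0],[0,0,18]],[85,[145,-130,0],[0,0,24]],[85,[180,-162,0],[0,0,30]],[85,[215,-194,0],[0,0,36]],[85,[250,-226,-10],[0,0,39.2]],[85,[285,-257,-20],[0,0,39.2]],[85,[320,-290,-30],[0,0,39.2]],[85,[350,-316,-40],[0,0,39.2]],[85,[375,-339,-50],[0,0,39.2]],[85,[390.5,-352.5,-50],[0,0,39.2]],[85,[390.5,-352.5,-50],[0,0,39.2]],[85,[390.5,-352.5,-50],[0,0,39.2]],[85,[390.5,-352.5,-50],[0,0,39.2]]])

```text
time_s: 1.6
eef_pos: [601.5, 128.8, 181.5]
ee_rot: [-0.0, -0.135, 0.991, 0.0]
force: [0.7, -0.1, -0.6]
grip_width: 0.999
grip_force: 0.0
```

```bash
cat > w.py <<'E'
from h import *
import sys
n=sys.argv[1]; z=[float(a) for a in sys.argv[2:]] or [16]
s=ctrl.sense(); i=camera_info("wrist"); p,d=capture("wrist"); cv2.imwrite(f"pics/{n}.png",p); np.savez(n+".npz",p=p,d=d,E=i["extrinsics"])
q=s["ee_rot"]; M=R.from_quat(np.roll(q,-1)).as_matrix(); print("tcp",s["eef_pos"].round(1),"grasp-x ang",round((np.degrees(np.arctan2(M[1,1],M[0,1])))%180-90,1),"tilt",M[2].round(3),"t",s["time_s"],"f",s["force"].round(1),"grip",s["grip_width"],s["grip_force"])
for zz in z:
    print("z",zz)
    for b in blobs(grey(p),i,zz,True,300):
        if b[1][0]<760 and b[2]<130: print(*b)
E
python3 w.py w1 22 26; python3 -c "
from h import *;i=camera_info('wrist');print(i);z=np.load('w1.npz');
for b in blobs(dark(z['p']),i,4,True,400):print(*b)"
```

```text
tcp [601.5 128.8 181.5] grasp-x ang 15.5 tilt [ 0.  0. -1.] t 1.6 f [ 0.7 -0.1 -0.6] grip 0.9989701813165983 0.0
z 22.0
[190. 245.] [706.3   5.6] 62.2 42.2 -31.7
[493. 242.] [610.7 351. ] 93.1 62.5 -4.6
[318. 193.] [614.  131.5] 74.6 43.1 16.4
[384.  40.] [439.8 151.2] 74.7 46.5 8.5
[247.  20.] [453.4  14.8] 49.3 47.0 21.2
[126.  16.] [ 459.8 -139.1] 70.6 65.2 63.6
[46. 14.] [ 459. -294.] 78.5 55.1 -78.6
z 26.0
[190. 245.] [704.1   7. ] 61.3 41.7 -31.7
[493. 242.] [609.7 347.8] 91.9 61.6 -4.6
[318. 193.] [613.  131.2] 73.6 42.5 16.4
[384.  40.] [441.1 150.7] 73.7 45.9 8.5
[247.  20.] [454.5  16.1] 48.6 46.4 21.2
[126.  16.] [ 460.8 -135.8] 69.6 64.3 63.6
[46. 14.] [ 460.  -288.6] 77.5 54.4 -78.6
{'vfov': 65.70646984690485, 'cx': 318.240847767386, 'cy': 200.90420509469647, 'extrinsics': array([[-2.67726429e-01,  9.28654942e-01,  2.56753885e-01,
         5.35712832e+02],
       [ 9.63494907e-01,  2.57947984e-01,  7.16966000e-02,
         1.10191279e+02],
       [ 3.52254952e-04,  2.66576135e-01, -9.63813800e-01,
         3.24397280e+02],
       [ 0.00000000e+00,  0.00000000e+00,  0.00000000e+00,
         1.00000000e+00]])}
[326. 344.] [931.2 218.9] 1597.0 529.2 -74.5
[312. 186.] [609.8 123.9] 118.7 88.9 -5.1
[120. 121.] [ 594.8 -132.2] 118.2 106.7 9.0
```

View pics/w1.png

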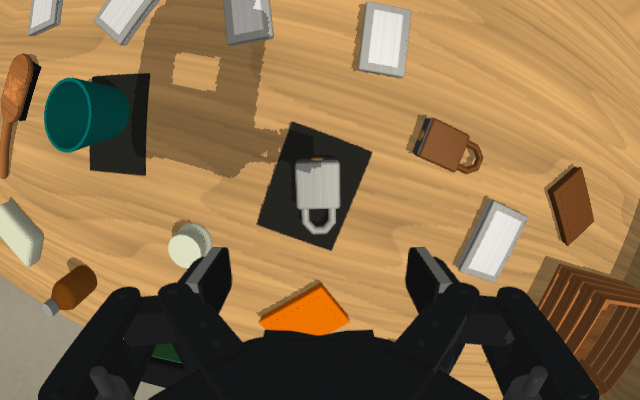

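The wrist view shows the padlock at (318,193) with its shackle downwards in the picture, centred on the mat at (312,186). The mat measures (610,124) at -5°, and all three cameras agree. Next I descend and grip.

Emit:
apply_moves(targets=[[85,[-0.5,-1,-40],[0,0,0.5]],[85,[-0.5,-1,-80],[0,0,0.5]],[85,[-0.5,-1,-120],[0,0,0.5]],[85,[-0.5,-1,-150],[0,0,0.5]],[85,[-0.5,-1,-165],[0,0,0.5]],[85,[-0.5,-1,-174],[0,0,0.5]],[85,[-0.5,-1,-174],[0,0,0.5]],[40,[-0.5,-1,-174],[0,0,0.5]],[40,[-0.5,-1,-174],[0,0,0.5]],[40,[-0.5,-1,-174],[0,0,0.5]],[40,[-0.5,-1,-174],[0,0,0.5]],[40,[-0.5,-1,-174],[0,0,0.5]],[40,[-0.5,-1,-174],[0,0,0.5]],[40,[-0.5,-1,-174],[0,0,0.5]],[40,[-0.5,-1,-165],[0,0,0.5]],[40,[-0.5,-1,-145],[0,0,0.5]],[40,[-0.5,-1,-115],[0,0,0.5]],[40,[-0.5,-1,-80],[0,0,0.5]],[40,[-0.5,-1,-80],[0,0,0.5]]], squeeze=40)

```text
time_s: 3.55
eef_pos: [603.8, 127.1, 106.5]
ee_rot: [0.004, -0.139, 0.99, -0.001]
force: [0.1, -0.4, -1.8]
grip_width: 0.506
grip_force: 41.3
```

Emit:
apply_moves(targets=[[40,[-35,-6,0],[0,0,0]],[40,[-70,-12,0],[0,0,0]],[40,[-105,-19,0],[0,0,0]],[40,[-140,-25,0],[0,0,0]],[40,[-175,-31,0],[0,0,0]],[40,[-210,-38,0],[0,0,0]],[40,[-240,-43,0],[0,0,0]],[40,[-261,-47,-10],[0,0,0]],[40,[-261,-47,-40],[0,0,0]],[40,[-261,-47,-65],[0,0,0]],[40,[-261,-47,-82],[0,0,0]],[40,[-261,-47,-92],[0,0,0]],[40,[-261,-47,-97],[0,0,0]],[40,[-261,-47,-97],[0,0,0]],[40,[-261,-47,-97],[0,0,0]]])

```text
time_s: 5.05
eef_pos: [340.6, 80.0, 4.4]
ee_rot: [0.0, -0.139, 0.99, -0.0]
force: [-0.8, -0.4, -2.3]
grip_width: 0.503
grip_force: 42.3
```

Emit:
apply_moves(targets=[[85,[0,0,0],[0,0,0]],[85,[0,0,0],[0,0,0]],[85,[0,0,0],[0,0,0]],[85,[0,0,0],[0,0,0]],[85,[0,0,15],[0,0,0]],[85,[0,0,45],[0,0,0]],[85,[0,0,90],[0,0,0]],[85,[0,0,140],[0,0,0]],[85,[0,0,180],[0,0,0]],[85,[0,0,180],[0,0,0]],[85,[0,0,180],[0,0,0]]])

```text
time_s: 6.15
eef_pos: [340.6, 80.0, 184.5]
ee_rot: [0.001, -0.139, 0.99, -0.0]
force: [0.9, -0.3, -1.2]
grip_width: 0.998
grip_force: 0.0
```

```bash
python3 w.py w2 16 22; python3 - <<'E'
from h import *
p,d=capture("top");i=camera_info("top");cv2.imwrite("pics/top1.png",p)
for nm,m,z in(("grey",grey(p),16),("dark",dark(p),4)):
  for b in blobs(m,i,z):
    if b[1][0]<750 and b[2]<170:print(nm,*b)
E
```

```text
tcp [340.6  80.  184.5] grasp-x ang 15.9 tilt [-0.001 -0.001 -1.   ] t 6.15 f [ 0.9 -0.3 -1.2] grip 0.9978716032981888 0.0
z 16.0
[356. 277.] [436.  151.9] 75.4 47.5 8.6
[236. 246.] [439.1   9.3] 75.5 48.9 23.3
[125. 214.] [ 443.1 -140.5] 95.4 64.4 -26.4
[318. 191.] [352.9  83.1] 73.3 43.2 16.8
[ 38. 178.] [ 437.2 -313.9] 94.8 64.3 16.2
z 22.0
[356. 277.] [432.9 150.2] 74.0 46.6 8.6
[236. 246.] [435.9  10.3] 74.1 48.0 23.3
[125. 214.] [ 439.8 -136.6] 93.5 63.2 -26.4
[318. 191.] [351.4  82.7] 71.9 42.4 16.8
[ 38. 178.] [ 434.1 -306.7] 93.0 63.1 16.2
grey [287. 281.] [438.5 152.1] 73.3 46.2 8.6
grey [344. 281.] [442.1   7.6] 73.7 45.6 22.6
grey [471. 285.] [ 439.8 -314.5] 93.3 63.4 16.0
grey [403. 281.] [ 445.1 -142.3] 93.0 62.4 -25.7
grey [211. 212.] [613.7 355.8] 93.9 62.9 -4.5
grey [346. 178.] [710.6   4.5] 43.6 37.0 0.8
dark [406. 220.] [ 604.3 -155.6] 68.8 49.2 56.6
dark [393. 223.] [ 595.4 -125.2] 113.6 85.4 9.2
dark [300. 215.] [611.5 124. ] 113.3 84.6 -5.0
```

Emit:
apply_moves(targets=[[85,[30,30,0],[0,0,-5]],[85,[60,60,0],[0,0,-10]],[85,[90,90,0],[0,0,-15]],[85,[120,121,0],[0,0,-20.4]],[85,[150,151,0],[0,0,-20.4]],[85,[180,181,0],[0,0,-20.4]],[85,[210,212,0],[0,0,-20.4]],[85,[240,242,0],[0,0,-20.4]],[85,[260,262,0],[0,0,-20.4]],[85,[272.4,274.5,0],[0,0,-20.4]],[85,[272.4,274.5,0],[0,0,-20.4]],[85,[272.4,274.5,0],[0,0,-20.4]],[85,[272.4,274.5,0],[0,0,-20.4]]])

```text
time_s: 7.55
eef_pos: [612.5, 353.8, 183.7]
ee_rot: [-0.001, 0.039, 0.999, -0.0]
force: [-0.7, -0.7, 0.1]
grip_width: 0.999
grip_force: 0.0
```

```bash
python3 w.py w3 16
```

```text
tcp [612.5 353.8 183.7] grasp-x ang -4.5 tilt [ 0.001 -0.001 -1.   ] t 7.55 f [-0.7 -0.7  0.1] grip 0.9990391595786522 0.0
z 16.0
[ 83. 271.] [709.5   1.1] 83.7 42.4 -64.6
[322. 182.] [612.  356.8] 94.3 63.2 -4.5
[  7. 108.] [ 451.3 -108.5] 102.8 54.3 -8.5
[53. 82.] [442.1  14.5] 81.9 57.4 22.0
[130.  51.] [437.1 152.9] 74.2 47.1 8.3
```

Emit:
apply_moves(targets=[[85,[-0.5,2.5,-40],[0,0,0]],[85,[-0.5,2.5,-85],[0,0,0]],[85,[-0.5,2.5,-125],[0,0,0]],[85,[-0.5,2.5,-155],[0,0,0]],[85,[-0.5,2.5,-175],[0,0,0]],[85,[-0.5,2.5,-185],[0,0,0]],[85,[-0.5,2.5,-185],[0,0,0]],[58,[-0.5,2.5,-185],[0,0,0]],[58,[-0.5,2.5,-185],[0,0,0]],[58,[-0.5,2.5,-185],[0,0,0]],[58,[-0.5,2.5,-185],[0,0,0]],[58,[-0.5,2.5,-185],[0,0,0]],[58,[-0.5,2.5,-185],[0,0,0]],[58,[-0.5,2.5,-175],[0,0,0]],[58,[-0.5,2.5,-155],[0,0,0]],[58,[-0.5,2.5,-125],[0,0,0]],[58,[-0.5,2.5,-85],[0,0,0]],[58,[-0.5,2.5,-85],[0,0,0]],[58,[-0.5,2.5,-85],[0,0,0]]], squeeze=40)

```text
time_s: 9.5
eef_pos: [612.7, 357.1, 100.7]
ee_rot: [0.001, 0.039, 0.999, 0.0]
force: [-0.2, 0.0, -1.4]
grip_width: 0.737
grip_force: 44.4
```

```bash
python3 w.py w4 114 115.5
```

```text
tcp [612.7 357.1 100.7] grasp-x ang -4.5 tilt [-0.002  0.001 -1.   ] t 9.5 f [-0.2  0.  -1.4] grip 0.7367973161305605 44.40330505371094
z 114.0
[ 46. 299.] [639.2 155.5] 57.2 24.4 -65.8
[318. 247.] [610.  356.7] 92.1 63.4 -4.5
[ 9. 86.] [486.7 174.5] 49.4 32.4 -3.0
[81. 40.] [483.5 242.9] 42.5 26.9 8.8
z 115.5
[ 46. 299.] [638.1 157.8] 56.5 24.2 -65.8
[318. 247.] [609.2 356.7] 91.1 62.7 -4.5
[ 9. 86.] [487.4 176.7] 48.8 32.0 -3.0
[81. 40.] [484.2 244.3] 42.0 26.6 8.8
```

View pics/w4.png

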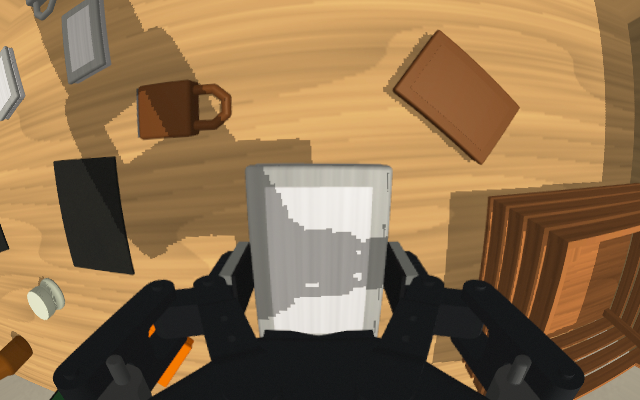

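Emit:
apply_moves(targets=[[58,[0,-35,0],[0,0,-0.5]],[58,[0,-70,0],[0,0,-0.5]],[58,[0,-105,0],[0,0,-0.5]],[58,[-1,-140,0],[0,0,-0.5]],[58,[-1,-175,0],[0,0,-0.5]],[58,[-1.7,-210,0],[0,0,-0.5]],[58,[-1.7,-228,-10],[0,0,-0.5]],[58,[-1.7,-233,-35],[0,0,-0.5]],[58,[-1.7,-233,-60],[0,0,-0.5]],[58,[-1.7,-233,-80],[0,0,-0.5]],[58,[-1.7,-233,-90],[0,0,-0.5]],[58,[-1.7,-233,-95.5],[0,0,-0.5]],[58,[-1.7,-233,-95.5],[0,0,-0.5]],[58,[-1.7,-233,-95.5],[0,0,-0.5]],[58,[-1.7,-233,-95.5],[0,0,-0.5]]])

```text
time_s: 11.05
eef_pos: [610.4, 124.4, 4.9]
ee_rot: [-0.0, 0.043, 0.999, -0.0]
force: [-8.2, -1.3, 11.2]
grip_width: 0.735
grip_force: 46.8
```

Emit:
apply_moves(targets=[[85,[0,0,0],[0,0,0]],[85,[0,0,0],[0,0,0]],[85,[0,0,0],[0,0,0]],[85,[0,0,0],[0,0,0]],[85,[0,0,15],[0,0,0]],[85,[0,0,45],[0,0,0]],[85,[0,0,90],[0,0,0]],[85,[0,0,140],[0,0,0]],[85,[0,0,180],[0,0,0]],[85,[0,0,180],[0,0,0]],[85,[0,0,180],[0,0,0]]])

```text
time_s: 12.15
eef_pos: [610.9, 124.0, 185.1]
ee_rot: [0.001, 0.043, 0.999, 0.0]
force: [0.4, 0.3, -0.3]
grip_width: 0.996
grip_force: 0.0
```

```bash
python3 w.py w5 20
```

```text
tcp [610.9 124.  185.1] grasp-x ang -5.0 tilt [-0.002  0.    -1.   ] t 12.15 f [ 0.4  0.3 -0.3] grip 0.9958459965738827 0.0
z 20.0
[235. 273.] [709.   20.3] 56.5 19.4 -11.9
[319. 181.] [609.6 123.9] 94.6 64.0 -5.0
[19. 97.] [ 440.7 -301.2] 99.8 76.5 15.7
[94. 73.] [ 447.  -134.1] 93.7 71.9 -26.3
[197.  39.] [442.6  10.3] 75.2 47.5 22.7
[333.  24.] [446.2 153. ] 60.1 46.9 8.5
```

Emit:
apply_moves(targets=[[85,[-20,-32,0],[0,0,-5]],[85,[-40,-64,0],[0,0,-10]],[85,[-60,-96,0],[0,0,-15]],[85,[-80,-128,0],[0,0,-21]],[85,[-100,-160,0],[0,0,-21]],[85,[-120,-192,0],[0,0,-21]],[85,[-140,-223,0],[0,0,-21]],[85,[-155,-247,0],[0,0,-21]],[85,[-165,-263,0],[0,0,-21]],[85,[-167.3,-266,0],[0,0,-21]],[85,[-167.3,-266,0],[0,0,-21]],[85,[-167.3,-266,0],[0,0,-21]]])

```text
time_s: 13.4
eef_pos: [443.7, -141.3, 183.4]
ee_rot: [-0.0, 0.224, 0.975, 0.0]
force: [-0.8, 0.3, 0.4]
grip_width: 0.998
grip_force: 0.0
```

```bash
python3 w.py w6 16
```

```text
tcp [ 443.7 -141.3  183.4] grasp-x ang -25.9 tilt [ 0.001  0.    -1.   ] t 13.4 f [-0.8  0.3  0.4] grip 0.9984189854399121 0.0
z 16.0
[179. 237.] [ 428.5 -317.8] 75.0 62.9 15.9
[554. 211.] [611.6 126.1] 96.7 64.0 -5.5
[318. 182.] [ 442.8 -142.2] 94.5 63.2 -26.3
[444. 121.] [439.6   7.1] 76.2 47.2 22.0
[537.  77.] [435.8 151.6] 76.2 47.1 8.6
[468.  24.] [352.   86.1] 76.2 43.5 16.2
```

Emit:
apply_moves(targets=[[85,[-0.7,0,-40],[0,0,-0.3]],[85,[-0.7,0,-85],[0,0,-0.3]],[85,[-0.7,0,-125],[0,0,-0.3]],[85,[-0.7,0,-155],[0,0,-0.3]],[85,[-0.7,0,-175],[0,0,-0.3]],[85,[-0.7,0,-184.5],[0,0,-0.3]],[85,[-0.7,0,-184.5],[0,0,-0.3]],[58,[-0.7,0,-184.5],[0,0,-0.3]],[58,[-0.7,0,-184.5],[0,0,-0.3]],[58,[-0.7,0,-184.5],[0,0,-0.3]],[58,[-0.7,0,-184.5],[0,0,-0.3]],[58,[-0.7,0,-184.5],[0,0,-0.3]],[58,[-0.7,0,-184.5],[0,0,-0.3]],[58,[-0.7,0,-175],[0,0,-0.3]],[58,[-0.7,0,-155],[0,0,-0.3]],[58,[-0.7,0,-125],[0,0,-0.3]],[58,[-0.7,0,-85],[0,0,-0.3]],[58,[-0.7,0,-65],[0,0,-0.3]],[58,[-0.7,0,-65],[0,0,-0.3]],[58,[-0.7,0,-65],[0,0,-0.3]]], squeeze=40)

```text
time_s: 15.45
eef_pos: [442.6, -141.9, 118.9]
ee_rot: [0.0, 0.227, 0.974, -0.0]
force: [-0.1, 0.8, -1.5]
grip_width: 0.733
grip_force: 44.3
```

Emit:
apply_moves(targets=[[58,[20,32,0],[0,0,5]],[58,[40,64,0],[0,0,10]],[58,[60,96,0],[0,0,15]],[58,[80,128,0],[0,0,21.3]],[58,[100,160,0],[0,0,21.3]],[58,[120,192,0],[0,0,21.3]],[58,[140,223,0],[0,0,21.3]],[58,[155,247,0],[0,0,21.3]],[58,[165,263,-5],[0,0,21.3]],[58,[167,266,-25],[0,0,21.3]],[58,[167,266,-50],[0,0,21.3]],[58,[167,266,-70],[0,0,21.3]],[58,[167,266,-85],[0,0,21.3]],[58,[167,266,-94],[0,0,21.3]],[58,[167,266,-98],[0,0,21.3]],[58,[167,266,-98.5],[0,0,21.3]],[58,[167,266,-98.5],[0,0,21.3]],[58,[167,266,-98.5],[0,0,21.3]]])

```text
time_s: 17.25
eef_pos: [610.1, 124.0, 20.7]
ee_rot: [0.0, 0.043, 0.999, 0.0]
force: [-0.0, -0.1, -0.4]
grip_width: 0.738
grip_force: 44.5
```

Emit:
apply_moves(targets=[[85,[0,0,0],[0,0,0]],[85,[0,0,0],[0,0,0]],[85,[0,0,0],[0,0,0]],[85,[0,0,0],[0,0,0]],[85,[0,0,15],[0,0,0]],[85,[0,0,45],[0,0,0]],[85,[0,0,90],[0,0,0]],[85,[0,0,130],[0,0,0]],[85,[0,0,165],[0,0,0]],[85,[0,0,165],[0,0,0]],[85,[0,0,165],[0,0,0]]])

```text
time_s: 18.35
eef_pos: [609.8, 124.0, 186.5]
ee_rot: [0.001, 0.043, 0.999, 0.0]
force: [0.4, -0.2, -0.7]
grip_width: 0.994
grip_force: 0.0
```

```bash
python3 w.py w7 36
```

```text
tcp [609.8 124.  186.5] grasp-x ang -5.0 tilt [-0.002  0.    -1.   ] t 18.35 f [ 0.4 -0.2 -0.7] grip 0.9937687053969336 0.0
z 36.0
[235. 273.] [701.  25.] 55.3 19.0 -13.2
[318. 185.] [608.5 123.6] 94.5 63.8 -4.9
[ 19. 102.] [ 445.7 -279.2] 94.0 72.9 15.6
[197.  40.] [447.7  16.6] 71.7 44.9 23.2
[333.  24.] [450.6 151.7] 59.0 44.3 8.3
```

View pics/w7.png

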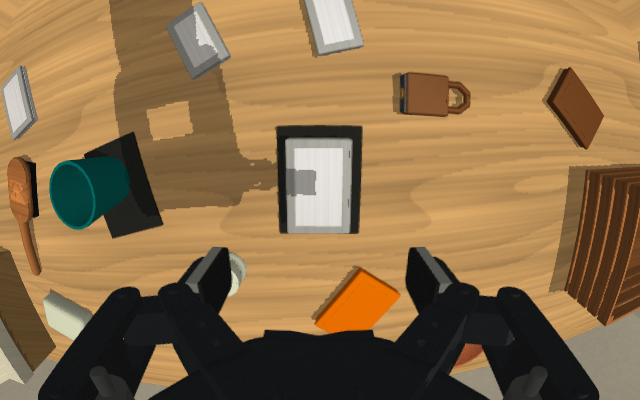

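The wrist view shows two tins square on each other at (318,185), in line with the mat, and the cup undisturbed. Next is the third large tin.

Emit:
apply_moves(targets=[[85,[-13,-34,0],[0,0,5]],[85,[-26,-68,0],[0,0,10]],[85,[-39,-102,0],[0,0,15]],[85,[-53,-136,0],[0,0,21]],[85,[-66,-170,0],[0,0,21]],[85,[-82,-210,0],[0,0,21]],[85,[-98,-250,0],[0,0,21]],[85,[-113,-290,0],[0,0,21]],[85,[-129,-330,0],[0,0,21]],[85,[-144,-370,0],[0,0,21]],[85,[-158,-405,0],[0,0,21]],[85,[-168,-430,0],[0,0,21]],[85,[-171.3,-438.5,0],[0,0,21]],[85,[-171.3,-438.5,0],[0,0,21]],[85,[-171.3,-438.5,0],[0,0,21]]])

```text
time_s: 19.9
eef_pos: [438.7, -313.4, 184.8]
ee_rot: [-0.0, -0.14, 0.99, 0.001]
force: [-0.5, 0.4, 1.1]
grip_width: 0.998
grip_force: 0.0
```

```bash
python3 w.py w8 16
```

```text
tcp [ 438.7 -313.4  184.8] grasp-x ang 16.1 tilt [ 0.     0.001 -1.   ] t 19.9 f [-0.5  0.4  1.1] grip 0.9984688833879461 0.0
z 16.0
[594. 265.] [435.3 151. ] 74.3 47.2 8.6
[542. 251.] [439.8   6.5] 75.3 47.1 22.3
[598. 198.] [339.1  85.8] 49.5 43.9 15.9
[316. 181.] [ 437.8 -315.8] 94.5 63.2 16.2
```

Emit:
apply_moves(targets=[[85,[-0.7,-1.6,-40],[0,0,0.2]],[85,[-0.7,-1.6,-85],[0,0,0.2]],[85,[-0.7,-1.6,-125],[0,0,0.2]],[85,[-0.7,-1.6,-155],[0,0,0.2]],[85,[-0.7,-1.6,-176],[0,0,0.2]],[85,[-0.7,-1.6,-186],[0,0,0.2]],[85,[-0.7,-1.6,-186],[0,0,0.2]],[58,[-0.7,-1.6,-186],[0,0,0.2]],[58,[-0.7,-1.6,-186],[0,0,0.2]],[58,[-0.7,-1.6,-186],[0,0,0.2]],[58,[-0.7,-1.6,-186],[0,0,0.2]],[58,[-0.7,-1.6,-186],[0,0,0.2]],[58,[-0.7,-1.6,-186],[0,0,0.2]],[58,[-0.7,-1.6,-176],[0,0,0.2]],[58,[-0.7,-1.6,-155],[0,0,0.2]],[58,[-0.7,-1.6,-125],[0,0,0.2]],[58,[-0.7,-1.6,-85],[0,0,0.2]],[58,[-0.7,-1.6,-60],[0,0,0.2]],[58,[-0.7,-1.6,-60],[0,0,0.2]],[58,[-0.7,-1.6,-60],[0,0,0.2]]], squeeze=40)

```text
time_s: 21.95
eef_pos: [437.7, -316.0, 125.7]
ee_rot: [0.0, -0.141, 0.99, -0.0]
force: [-0.2, -0.2, -2.0]
grip_width: 0.737
grip_force: 44.2
```

Emit:
apply_moves(targets=[[58,[13,34,0],[0,0,-5]],[58,[26,68,0],[0,0,-10]],[58,[39,102,0],[0,0,-15]],[58,[53,136,0],[0,0,-21.2]],[58,[66,170,0],[0,0,-21.2]],[58,[82,210,0],[0,0,-21.2]],[58,[98,250,0],[0,0,-21.2]],[58,[113,290,0],[0,0,-21.2]],[58,[129,330,0],[0,0,-21.2]],[58,[144,370,0],[0,0,-21.2]],[58,[158,405,0],[0,0,-21.2]],[58,[168,431,0],[0,0,-21.2]],[58,[171.5,440,-5],[0,0,-21.2]],[58,[171.5,440,-30],[0,0,-21.2]],[58,[171.5,440,-55],[0,0,-21.2]],[58,[171.5,440,-75],[0,0,-21.2]],[58,[171.5,440,-85],[0,0,-21.2]],[58,[171.5,440,-89],[0,0,-21.2]],[58,[171.5,440,-89],[0,0,-21.2]],[58,[171.5,440,-89],[0,0,-21.2]]])

```text
time_s: 23.95
eef_pos: [609.1, 123.4, 36.8]
ee_rot: [-0.0, 0.044, 0.999, -0.0]
force: [-2.6, -0.9, 4.9]
grip_width: 0.734
grip_force: 45.4
```

Emit:
apply_moves(targets=[[58,[0,0,0],[0,0,0]],[85,[0,0,0],[0,0,0]],[85,[0,0,0],[0,0,0]],[85,[0,0,0],[0,0,0]],[85,[0,0,0],[0,0,0]],[85,[0,0,15],[0,0,0]],[85,[0,0,45],[0,0,0]],[85,[0,0,90],[0,0,0]],[85,[0,0,130],[0,0,0]],[85,[0,0,165],[0,0,0]],[85,[0,0,165],[0,0,0]],[85,[0,0,165],[0,0,0]]])

```text
time_s: 25.15
eef_pos: [609.3, 123.9, 202.4]
ee_rot: [0.001, 0.043, 0.999, 0.0]
force: [-0.6, -0.8, -0.7]
grip_width: 1.0
grip_force: 0.0
```

```bash
python3 w.py w9 52
```

```text
tcp [609.3 123.9 202.4] grasp-x ang -5.0 tilt [-0.002  0.    -1.   ] t 25.15 f [-0.6 -0.8 -0.7] grip 1.000324170220192 0.0
z 52.0
[237. 267.] [692.2  29.3] 51.0 20.9 -8.8
[318. 185.] [608.6 123.1] 95.5 63.4 -4.9
[202.  43.] [452.   21.8] 67.7 42.7 22.9
[332.  26.] [451.6 150.1] 61.7 42.2 8.5
```

Emit:
apply_moves(targets=[[80,[-35,6,0],[0,0,4]],[80,[-70,12,0],[0,0,8]],[80,[-105,18,-10],[0,0,13.6]],[80,[-135,23,-15],[0,0,13.6]],[80,[-160,26,-21],[0,0,13.6]],[80,[-172,28,-21],[0,0,13.6]],[80,[-172,28,-21],[0,0,13.6]],[80,[-172,28,-21],[0,0,13.6]],[80,[-172,28,-21],[0,0,13.6]]])

```text
time_s: 26.1
eef_pos: [438.3, 151.7, 180.3]
ee_rot: [0.0, -0.075, 0.997, -0.0]
force: [0.3, -0.3, -0.7]
grip_width: 0.938
grip_force: 0.0
```

```bash
python3 w.py w10 16
```

```text
tcp [438.3 151.7 180.3] grasp-x ang 8.6 tilt [-0. -0. -1.] t 26.1 f [ 0.3 -0.3 -0.7] grip 0.937844164953032 0.0
z 16.0
[271. 318.] [621.6 122.3] 72.8 71.8 -4.4
[320. 182.] [436.4 152.4] 74.2 47.1 8.5
[187. 168.] [439.5  10. ] 74.8 50.8 22.7
[263.  88.] [352.9  82.8] 78.3 44.4 15.5
```

Emit:
apply_moves(targets=[[80,[-0.9,0.5,-40],[0,0,0]],[80,[-0.9,0.5,-80],[0,0,0]],[75,[-0.9,0.5,-120],[0,0,0]],[75,[-0.9,0.5,-150],[0,0,0]],[75,[-0.9,0.5,-170],[0,0,0]],[75,[-0.9,0.5,-179],[0,0,0]],[75,[-0.9,0.5,-179],[0,0,0]],[42,[-0.9,0.5,-179],[0,0,0]],[42,[-0.9,0.5,-179],[0,0,0]],[42,[-0.9,0.5,-179],[0,0,0]],[42,[-0.9,0.5,-179],[0,0,0]],[42,[-0.9,0.5,-179],[0,0,0]],[42,[-0.9,0.5,-179],[0,0,0]],[42,[-0.9,0.5,-179],[0,0,0]],[42,[-0.9,0.5,-170],[0,0,0]],[42,[-0.9,0.5,-150],[0,0,0]],[42,[-0.9,0.5,-120],[0,0,0]],[42,[-0.9,0.5,-80],[0,0,0]],[42,[-0.9,0.5,-60],[0,0,0]],[42,[-0.9,0.5,-60],[0,0,0]]], squeeze=40)

```text
time_s: 28.15
eef_pos: [437.8, 152.6, 123.6]
ee_rot: [0.003, -0.075, 0.997, 0.0]
force: [-0.4, 0.1, -1.2]
grip_width: 0.549
grip_force: 41.3
```

Emit:
apply_moves(targets=[[42,[35,-6,0],[0,0,-4]],[42,[70,-12,0],[0,0,-8]],[42,[105,-18,0],[0,0,-13.6]],[42,[135,-23,0],[0,0,-13.6]],[42,[160,-27,0],[0,0,-13.6]],[42,[172.6,-28.9,0],[0,0,-13.6]],[42,[172.6,-28.9,-25],[0,0,-13.6]],[42,[172.6,-28.9,-45],[0,0,-13.6]],[42,[172.6,-28.9,-58],[0,0,-13.6]],[42,[172.6,-28.9,-64],[0,0,-13.6]],[42,[172.6,-28.9,-66],[0,0,-13.6]],[42,[172.6,-28.9,-66],[0,0,-13.6]],[42,[172.6,-28.9,-66],[0,0,-13.6]],[42,[172.6,-28.9,-66],[0,0,-13.6]]])

```text
time_s: 29.55
eef_pos: [609.2, 123.5, 54.6]
ee_rot: [0.0, 0.043, 0.999, 0.0]
force: [0.3, 0.1, -1.0]
grip_width: 0.551
grip_force: 41.4
```

Emit:
apply_moves(targets=[[42,[0,0,0],[0,0,0]],[75,[0,0,0],[0,0,0]],[75,[0,0,0],[0,0,0]],[75,[0,0,0],[0,0,0]],[75,[0,0,0],[0,0,0]],[75,[0,0,15],[0,0,0]],[80,[0,0,45],[0,0,0]],[80,[0,0,90],[0,0,0]],[80,[0,0,130],[0,0,0]],[80,[0,0,160],[0,0,0]],[80,[0,0,160],[0,0,0]],[80,[0,0,160],[0,0,0]]])

```text
time_s: 30.75
eef_pos: [609.0, 123.5, 215.2]
ee_rot: [0.001, 0.043, 0.999, 0.0]
force: [-0.2, -0.0, -0.3]
grip_width: 0.938
grip_force: 0.0
```

```bash
python3 w.py w11 68
```

```text
tcp [609.  123.5 215.2] grasp-x ang -5.0 tilt [-0.001  0.    -1.   ] t 30.75 f [-0.2 -0.  -0.3] grip 0.9380772068906814 0.0
z 68.0
[241. 261.] [682.1  36. ] 43.4 17.3 -3.6
[318. 183.] [604.3 123.2] 90.1 60.0 -5.1
[206.  46.] [456.4  27. ] 64.6 40.5 22.4
```

View pics/w11.png

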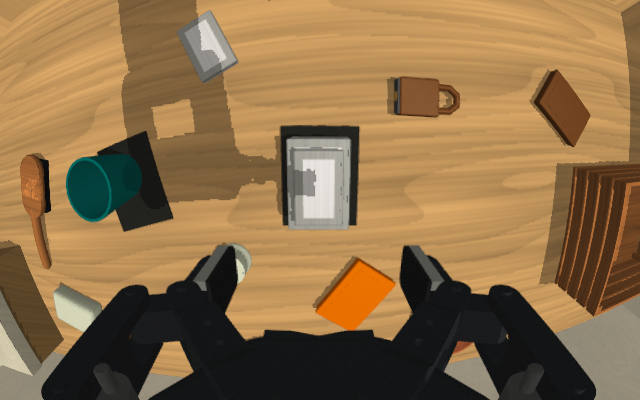

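The wrist view shows the small tin centred on the large ones at (319,189), square with them. Next is the last small tin.

Emit:
apply_moves(targets=[[80,[-30,-21,0],[0,0,6]],[80,[-60,-41,0],[0,0,12]],[80,[-90,-62,0],[0,0,18]],[80,[-120,-82,-10],[0,0,24]],[80,[-145,-100,-20],[0,0,27.5]],[80,[-162,-111,-30],[0,0,27.5]],[80,[-169,-116,-34],[0,0,27.5]],[80,[-169,-116,-34],[0,0,27.5]],[80,[-169,-116,-34],[0,0,27.5]],[80,[-169,-116,-34],[0,0,27.5]]])

```text
time_s: 31.8
eef_pos: [440.7, 7.8, 180.5]
ee_rot: [0.0, -0.196, 0.981, -0.0]
force: [0.7, -0.2, -0.1]
grip_width: 0.935
grip_force: 0.0
```

```bash
python3 w.py w12 16; python3 - <<'E'
from h import *
z=np.load("w11.npz");p=z["p"];i=camera_info("wrist");i["extrinsics"]=z["E"]
for v in(170,190,205):
  for b in blobs(grey(p,v),i,68,True,300):
    if 560<b[1][0]<650 and 80<b[1][1]<170: print(v,*b)
E
```

```text
tcp [440.7   7.8 180.5] grasp-x ang 22.6 tilt [-0. -0. -1.] t 31.8 f [ 0.7 -0.2 -0.1] grip 0.9350587776775362 0.0
z 16.0
[318. 183.] [440.    7.5] 74.3 47.1 22.6
[420. 132.] [352.5  84.5] 77.2 43.6 16.2
170 [322. 182.] [606.2 125.9] 65.7 36.8 -5.6
190 [319. 187.] [609.3 123.4] 58.7 30.4 -5.6
205 [319. 187.] [609.3 123. ] 56.9 29.7 -5.6
```

Emit:
apply_moves(targets=[[80,[0,0,-40],[0,0,0]],[80,[0,0,-80],[0,0,0]],[75,[0,0,-120],[0,0,0]],[75,[0,0,-150],[0,0,0]],[75,[0,0,-170],[0,0,0]],[75,[0,0,-179],[0,0,0]],[75,[0,0,-179],[0,0,0]],[42,[0,0,-179],[0,0,0]],[42,[0,0,-179],[0,0,0]],[42,[0,0,-179],[0,0,0]],[42,[0,0,-179],[0,0,0]],[42,[0,0,-179],[0,0,0]],[42,[0,0,-179],[0,0,0]],[42,[0,0,-179],[0,0,0]],[42,[0,0,-170],[0,0,0]],[42,[0,0,-150],[0,0,0]],[42,[0,0,-120],[0,0,0]],[42,[0,0,-80],[0,0,0]],[42,[0,0,-50],[0,0,0]],[42,[0,0,-50],[0,0,0]]], squeeze=40)

```text
time_s: 33.85
eef_pos: [441.9, 7.1, 134.7]
ee_rot: [0.004, -0.195, 0.981, -0.002]
force: [0.5, 0.3, -1.7]
grip_width: 0.547
grip_force: 41.3
```

Emit:
apply_moves(targets=[[42,[30,21,0],[0,0,-6]],[42,[60,41,0],[0,0,-12]],[42,[90,62,0],[0,0,-18]],[42,[120,82,0],[0,0,-24]],[42,[145,100,0],[0,0,-27.5]],[42,[162,111,0],[0,0,-27.5]],[42,[169,116,-2],[0,0,-27.5]],[42,[169,116,-25],[0,0,-27.5]],[42,[169,116,-42],[0,0,-27.5]],[42,[169,116,-53],[0,0,-27.5]],[42,[169,116,-58],[0,0,-27.5]],[42,[169,116,-60],[0,0,-27.5]],[42,[169,116,-60],[0,0,-27.5]],[42,[169,116,-60],[0,0,-27.5]],[42,[169,116,-60],[0,0,-27.5]]])

```text
time_s: 35.35
eef_pos: [609.2, 123.5, 70.8]
ee_rot: [0.0, 0.043, 0.999, 0.0]
force: [-0.1, 0.7, -1.1]
grip_width: 0.551
grip_force: 41.3
```

Emit:
apply_moves(targets=[[42,[0,0,0],[0,0,0]],[75,[0,0,0],[0,0,0]],[75,[0,0,0],[0,0,0]],[75,[0,0,0],[0,0,0]],[75,[0,0,0],[0,0,0]],[75,[0,0,15],[0,0,0]],[80,[0,0,45],[0,0,0]],[80,[0,0,90],[0,0,0]],[80,[0,0,130],[0,0,0]],[80,[0,0,150],[0,0,0]],[80,[0,0,150],[0,0,0]],[80,[0,0,150],[0,0,0]]])

```text
time_s: 36.55
eef_pos: [608.8, 123.5, 220.5]
ee_rot: [0.0, 0.043, 0.999, -0.0]
force: [-0.4, -0.9, -0.2]
grip_width: 0.939
grip_force: 0.0
```

```bash
python3 w.py w13 16 22; python3 - <<'E'
from h import *
z=np.load("w13.npz");p=z["p"];i=camera_info("wrist");i["extrinsics"]=z["E"]
for v in(190,205):
  for b in blobs(grey(p,v),i,84,True,300):
    if 560<b[1][0]<650 and 80<b[1][1]<170: print(v,*b)
E
```

```text
tcp [608.8 123.5 220.5] grasp-x ang -5.0 tilt [-0.  0. -1.] t 36.55 f [-0.4 -0.9 -0.2] grip 0.9386221306013005 0.0
z 16.0
[241. 260.] [707.9  18.4] 51.8 22.6 -1.7
[318. 182.] [617.5 122.2] 108.0 70.3 -4.9
z 22.0
[241. 260.] [705.   20.3] 50.9 22.3 -1.7
[318. 182.] [616.2 122.3] 106.1 69.1 -4.9
190 [319. 190.] [609.  123.2] 57.6 30.3 -4.9
205 [319. 191.] [609.4 123. ] 56.6 29.6 -4.9
```

The pile of five is centred to within about 1 mm. Next is the padlock.

Emit:
apply_moves(targets=[[85,[-35,-6,0],[0,0,5]],[85,[-70,-12,0],[0,0,10]],[85,[-105,-18,0],[0,0,15]],[85,[-140,-24,0],[0,0,21]],[85,[-175,-29,-10],[0,0,21]],[85,[-210,-35,-20],[0,0,21]],[85,[-240,-40,-30],[0,0,21]],[85,[-260,-43,-36],[0,0,21]],[85,[-269,-44.5,-36],[0,0,21]],[85,[-269,-44.5,-36],[0,0,21]],[85,[-269,-44.5,-36],[0,0,21]],[85,[-269,-44.5,-36],[0,0,21]]])

```text
time_s: 37.8
eef_pos: [340.8, 79.0, 184.4]
ee_rot: [0.0, -0.14, 0.99, -0.0]
force: [0.4, 0.3, 0.2]
grip_width: 0.994
grip_force: 0.0
```

```bash
python3 w.py w14 22
```

```text
tcp [340.8  79.  184.4] grasp-x ang 16.0 tilt [-0. -0. -1.] t 37.8 f [0.4 0.3 0.2] grip 0.9939246591104978 0.0
z 22.0
[319. 191.] [351.7  82.8] 73.0 42.5 17.0
```

View pics/w14.png

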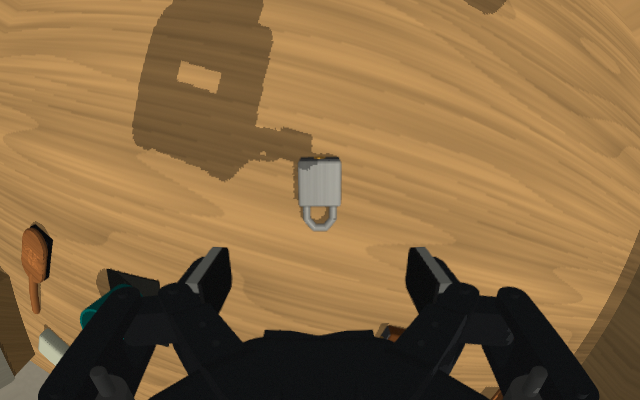

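The wrist view shows the padlock where I left it, with its body at (319,183) between the fingers. I grip it there.

Emit:
apply_moves(targets=[[85,[0,0,-40],[0,0,0.5]],[85,[0,0,-85],[0,0,0.5]],[85,[0,0,-125],[0,0,0.5]],[85,[0,0,-155],[0,0,0.5]],[85,[0,0,-172],[0,0,0.5]],[85,[0,0,-180],[0,0,0.5]],[85,[0,0,-180],[0,0,0.5]],[38,[0,0,-180],[0,0,0.5]],[38,[0,0,-180],[0,0,0.5]],[38,[0,0,-180],[0,0,0.5]],[38,[0,0,-180],[0,0,0.5]],[38,[0,0,-180],[0,0,0.5]],[38,[0,0,-180],[0,0,0.5]],[38,[0,0,-180],[0,0,0.5]],[38,[0,0,-170],[0,0,0.5]],[38,[0,0,-145],[0,0,0.5]],[38,[0,0,-105],[0,0,0.5]],[38,[0,0,-60],[0,0,0.5]],[38,[0,0,-30],[0,0,0.5]],[38,[0,0,-30],[0,0,0.5]]], squeeze=40)

```text
time_s: 39.85
eef_pos: [341.7, 78.9, 157.6]
ee_rot: [0.004, -0.144, 0.99, -0.001]
force: [1.0, 0.5, -3.8]
grip_width: 0.503
grip_force: 43.0
```

Emit:
apply_moves(targets=[[38,[35,6,0],[0,0,-5]],[38,[70,12,0],[0,0,-10]],[38,[105,17,0],[0,0,-15]],[38,[140,23,0],[0,0,-21.5]],[38,[175,29,0],[0,0,-21.5]],[38,[210,35,0],[0,0,-21.5]],[38,[240,40,0],[0,0,-21.5]],[38,[260,43,0],[0,0,-21.5]],[38,[269,44.2,0],[0,0,-21.5]],[38,[269,44.2,-20],[0,0,-21.5]],[38,[269,44.2,-40],[0,0,-21.5]],[38,[269,44.2,-54],[0,0,-21.5]],[38,[269,44.2,-61],[0,0,-21.5]],[38,[269,44.2,-64],[0,0,-21.5]],[38,[269,44.2,-65],[0,0,-21.5]],[38,[269,44.2,-65],[0,0,-21.5]],[38,[269,44.2,-65],[0,0,-21.5]],[38,[269,44.2,-65],[0,0,-21.5]]])

```text
time_s: 41.65
eef_pos: [609.2, 123.2, 89.8]
ee_rot: [0.0, 0.043, 0.999, 0.0]
force: [0.2, -0.6, -1.9]
grip_width: 0.505
grip_force: 42.9
```

Emit:
apply_moves(targets=[[38,[0,0,-0.5],[0,0,0]],[38,[0,0,-1],[0,0,0]],[38,[0,0,-1],[0,0,0]],[70,[0,0,-1],[0,0,0]],[70,[0,0,-1],[0,0,0]],[70,[0,0,-1],[0,0,0]],[70,[0,0,-1],[0,0,0]],[75,[0,0,15],[0,0,0]],[80,[0,0,45],[0,0,0]],[80,[0,0,90],[0,0,0]],[80,[0,0,130],[0,0,0]],[80,[0,0,150],[0,0,0]],[80,[0,0,150],[0,0,0]],[80,[0,0,150],[0,0,0]]])

```text
time_s: 43.05
eef_pos: [608.8, 123.2, 238.4]
ee_rot: [-0.001, 0.043, 0.999, -0.0]
force: [-0.2, -0.5, -0.8]
grip_width: 0.937
grip_force: 0.0
```

```bash
python3 w.py w15 106 84; python3 - <<'E'
from h import *
p,d=capture("side");cv2.imwrite("pics/s2.png",cv2.resize(p[80:320,180:500],None,fx=2.4,fy=2.4))
i=camera_info("wrist");d=np.load("w15.npz")["d"];print(d[185,318])
E
```

```text
tcp [608.8 123.2 238.4] grasp-x ang -5.0 tilt [ 0.001 -0.    -1.   ] t 43.05 f [-0.2 -0.5 -0.8] grip 0.9365289850880155 0.0
z 106.0
[ 82. 301.] [ 737.2 -213.9] 91.6 69.8 70.0
[241. 254.] [666.3  42.1] 40.6 25.5 7.4
[319. 184.] [607.6 123.1] 99.9 52.7 -4.8
z 84.0
[ 82. 301.] [ 752.9 -241.3] 98.9 75.4 70.0
[241. 254.] [676.3  35.2] 43.9 27.5 7.4
[319. 184.] [613.  122.6] 107.8 56.9 -4.8
282.32385
```

View pics/w15.png

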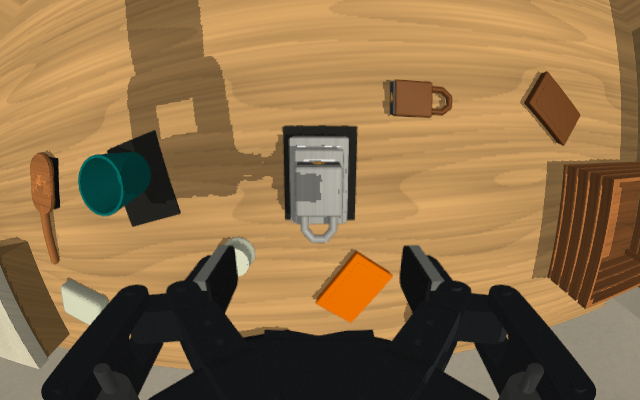

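View pics/s2.png

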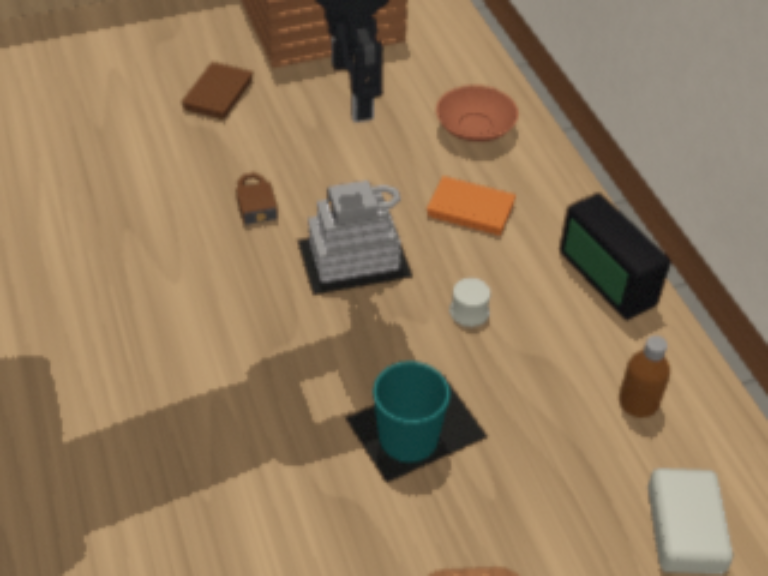

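Both pictures show the pile of three large and two small tins square on the left mat, with the padlock flat and centred on top (wrist view (319,190)). The cup, brush and jar are untouched, and the gripper is clear.

```bash
python3 -c "
from rig import ctrl
print(ctrl.finish_job())"
```

```text
the job is handed in; nothing more can be done
None
```

The job is handed in (no verdict was returned): all five tins are piled square on the mat with the padlock flat on top, and the cup, brush and jar stayed where they were.

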